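# Slide the cut soap blocks down the cutter's trough to the end stop

## Robot

A 7-joint arm with a two-finger parallel gripper is mounted at the origin on the work surface. World frame = base frame: x ahead of the robot, y to its left, z up, the work surface at z = 0. Lengths are in m, angles in degrees, forces in N, time in s.
With the tool pointing down it reaches from about 0.425 to 0.875 m from the base axis. Payload 4.7 kg.
Tool frame: the origin (TCP) lies midway between the tips of the shut fingers; the grasp point (between the pads) lies 19 mm behind it; z points along the fingers, y is the direction in which the jaws open and shut (so a half turn about z gives the same grasp; the last joint's range is limited). The gripper opens to 87 mm and grips with 3 to 60 N. Pads are 19 mm wide; open, the fingers measure 117 mm over their backs; the gripper's body (75 mm by 190 mm) begins 51 mm behind the grasp point.
Start: joints at [72.084, 18.392, -4.016, 83.108, 1.295, 78.541, -3.26], TCP at [0.209, -0.616, 0.191] pointing down, gripper open.
Joint ranges: [-163.93, 163.93], [-17.29, 119.83], [-79.2, 71.16], [3.27, 140.29], [-89.18, 269.18], [5.43, 117.66], [-154.24, 154.24]. Speed limits (degrees/s): [147.25, 147.25, 180, 180, 180, 180, 180].

## Interface

Orientations are given as [roll, pitch, yaw] about the fixed x, y, z axes, in that order (R = Rz(yaw) Ry(pitch) Rx(roll)).
In Python, from cell import env gives the robot as it stands. The module is installed in compiled form; this text tells all that it offers.
- The arm moves only by the tool servo_tool, never from a script. Its argument "plan" is a list of rows, each a list of 3 entries, a list of its own where there are three numbers: the opening, from 0 (shut) to 1 (fully open), then the shift along the tool's x, y, z in cm, then the turn, a rotation vector about the tool's x, y, z in degrees. A call has 1 to 20 rows; each row shifts and turns the pose as measured when the row begins, along the tool's axes as they then stand; what a row does not reach is not made up. A row lasts 1/12 s, in which the tool goes at most 41.7 mm and 7.16 degrees, less where a joint would pass 70% of its speed; a pose out of reach is approached as far as the arm can. A call is refused whole if a number of a shift passes 4.17 or a number of a turn 7.16, either way. A call with a gripper value outside its range is refused whole. The fingers move at their own pace and stop on an object; "force" is the grip in N (left out, the last holds). Time passes only in rows, so rows that do not move let the fingers close. It gives the time, the measured TCP pose, the force and the opening at its end, in the units of the state.
- env.get_obs(): the state, without advancing time (a new reading comes with each control period).
- env.read_camera(name): name is "scene" or "top" or "wrist"; returns a dict with "image" (384x512x3 uint8, blue, green, red), "fx", "fy", "cx", "cy" (pixels), "rvec" (rotation vector, rad) and "tvec" (3), from world to camera coordinates, as OpenCV has them; the wrist camera has in their place "T_tool_cam" (4x4, takes a point from camera to tool coordinates, whose origin is the TCP and whose axes are the flange's). Camera axes: x right, y down, z forward; pixel columns grow to the right and rows downward; lengths in m; the calibration is good to about 2 mm. A picture is of the moment at which its call begins: read the wrist's pose just before it. There is no depth.
- env.sign_off(): hands the job in, once; it reports no verdict.
The state is a dict: "time_s": time; "qpos": joint angles; "joint_velocities": joint speeds; "effort": joint torques, N m; "tool_pos": TCP position; "tool_rot": TCP orientation; "force": force on the tool from outside, world axes, zero at the start; "wrist_torque": the same for the moment, N m; "grip_width": finger opening in m.
Only numpy, scipy, OpenCV 4.12 (cv2) and the standard library are available. Lean on these libraries where they do the work, as an engineer would, in place of code of your own. Each camera call takes 0.05 s, during which the arm holds its last target. There are 200 camera calls.

## Task

Clear the soap cutter for its next cut: with the fingertips behind the last of the four cut blocks, push the whole row along the trough as one train, away from the uncut log, until the leading block is fully home against the end stop and no gaps are left in the row. Push gently so that the stop is not rammed, keep the row together, and do not pick up any block. Leave the uncut log and the block, scraper and brush on the table where they are.

Things in the scene. Friction and masses are not known exactly. Their poses are not given: they have to be found in the camera images.
- trough: Fixed straight level steel trough of a soap cutter. Axes: z up, y along it; the row is pushed towards -y, uncut log and cutting bow lie towards +y. Origin on its centre line at table level; it runs from y = -330 to +560 mm. The bed on which the soap slides is 50 mm above the table; side guides rise 18 mm above the bed, inner faces 33 mm, outer 37 mm from the centre line; open above.
- bow (a point): Foot of the cutter's fixed bow frame, on the trough's centre line at table level, 330 mm to +y of the trough's origin; axes as the trough's. Over it stand two posts 66 mm either side of the centre line, a head bar 336 mm above the table and the parked wire 155 mm above the table. Keep the hand clear of it.
- stop: Fixed rigid end stop clamped across the trough, dark steel: an upright plate 62 mm wide whose flat face looks to +y, towards the blocks, with a saddle and a small clamping knob behind it. Origin in the plane of that face, on the centre line, at table level; axes as the trough's. The face spans 52 to 88 mm above the table. Its place varies; meeting it at 50 mm/s or slower is gentle.
- block_1: Leading one of four equal loose soap blocks in a row, nearest the end stop: cream, 60 mm across the trough (x), 50 mm along it (y), 45 mm high, about 0.14 kg. Pushing the whole row takes roughly 2 to 6 N. Origin at the centre of its underside; axes as the trough's. Starts 70 to 235 mm short of the stop.
- block_2: Second block of the row, same size, origin and axes, touching block_1 (within half a millimetre).
- block_3: Third block of the row, same size, origin and axes, touching block_2.
- block_4: Last block of the row (the tail), same size, origin and axes, touching block_3. Behind its rear face (its +y side) at least 150 mm of trough are free up to the uncut log.
- log: Uncut soap log left in the trough under the parked wire: loose, 60 mm wide (x), 210 mm long (y), 45 mm high, origin at the centre of its underside. To be left where it is.
- spare: Single loose soap block like the others (60 x 50 x 45 mm) standing on the table beyond the trough; origin at the centre of its underside. To be left alone.
- scraper: Loose scraper with a wooden handle and a flat steel blade 65 mm wide, 280 mm long, lying on the table beyond the trough along its own x, blade to +x; origin at its middle, on the table. To be left alone.
- brush: Loose flat brush with a wooden handle, 200 mm long and 42 mm wide, lying on the table beyond the trough along its own x, bristles to +x; origin at its middle, on the table. To be left alone.

How it is judged (in metres and radians):
At the end, for the whole second after the job is handed in: Leading block within 3 mm of the stop's face, each neighbouring pair closed up within 2.5 mm; all four flat on the bed between the guides (8 mm of the centre line, 4 mm in height) and at rest; uncut log within 10 mm, and spare block, scraper and brush within 15 mm, of where they began (y of block_1 in the frame of stop below 0.028 m and distance between block_1 and block_2 below 0.0525 m and distance between block_2 and block_3 below 0.0525 m and distance between block_3 and block_4 below 0.0525 m and x of block_1 in the frame of trough between -0.008 and 0.008 m and height (world z) of block_1 between 0.046 and 0.054 m and linear speed of each of block_1, block_2, block_3, block_4 below 0.01 m/s and x of block_2 in the frame of trough between -0.008 and 0.008 m and height (world z) of block_2 between 0.046 and 0.054 m and x of block_3 in the frame of trough between -0.008 and 0.008 m and height (world z) of block_3 between 0.046 and 0.054 m and x of block_4 in the frame of trough between -0.008 and 0.008 m and height (world z) of block_4 between 0.046 and 0.054 m and distance of log from where it was at the start of the episode below 0.01 m and distance of each of spare, scraper, brush from where it was at the start of the episode below 0.015 m); the robot touches nothing.
It fails at once if a soap block is lifted off the bed of the trough (8 mm or more) or tipped by more than 0.25 rad (height (world z) of any of block_1, block_2, block_3, block_4 above 0.058 m or angle between any of block_1, block_2, block_3, block_4's own z axis and vertical above 0.25 rad).
It fails at once if the row is pulled apart: a gap of more than 12 mm opens between two neighbouring blocks (distance between block_1 and block_2 above 0.062 m or distance between block_2 and block_3 above 0.062 m or distance between block_3 and block_4 above 0.062 m).
It fails at once if the end stop is rammed: more than 100 N on it (contact force between stop and anything else above 100 N).
It fails at once if the uncut log is shifted by more than 10 mm (distance of log from where it was at the start of the episode above 0.01 m).
It fails at once if the spare block, the scraper or the brush on the table is shifted by more than 15 mm (distance of any of spare, scraper, brush from where it was at the start of the episode above 0.015 m).
It also fails if it takes over 38 s, if anything falls off the work surface, if the arm or the gripper's body presses on something with over 40 N, if the wrist force passes 120 N, or if a joint passes its speed limit or range.

## Working session

There is one attempt and no reset: what is moved stays moved. The work goes in short steps, Python scripts to look and compute and a tool call to move; the robot and the scene stay as the last step left them, time stands still between calls to the robot, and variables do not carry over. Pictures are saved under pics/ and viewed, about 8 in all and at most 12, crops included, and the job is handed in when it is done.

Besides the shell and the picture viewer there is one more tool, called after "Request:" by a JSON object that holds its "name" and its "arguments", one argument or row to a line. servo_tool: Moves the arm, as the interface text tells. Its arguments: {"type":"object","properties":{"plan":{"type":"array"},"force":{"type":"number"}},"required":["plan"]}

```bash
mkdir -p pics
cat > h.py <<'E'
import numpy as np,cv2
from cell import env
def grab(n,f):
    c=env.read_camera(n); cv2.imwrite('pics/'+f,c['image']); return c
def ray(c,uv,z):
    R=cv2.Rodrigues(np.array(c['rvec'],float))[0]; t=np.array(c['tvec'],float).ravel()
    o=-R.T@t; d=R.T@np.array([(uv[0]-c['cx'])/c['fx'],(uv[1]-c['cy'])/c['fy'],1])
    return o+d*(z-o[2])/d[2]
E
python3 - <<'E'
from h import *
import pickle
o=env.get_obs(); print({k:np.round(v,3) for k,v in o.items()})
cs={n:grab(n,n+'0.png') for n in('top','scene')}
pickle.dump(cs,open('c0.pkl','wb'))
for n,c in cs.items(): print(n,c['fx'],c['fy'],c['cx'],c['cy'],c['rvec'],c['tvec'])
cv2.imwrite('pics/a.png',np.vstack([cs['top']['image'],cs['scene']['image']])[:, :])
E
```

```text
{'time_s': np.float64(0.0), 'qpos': array([72.083, 18.438, -4.015, 83.177,  1.296, 78.541, -3.26 ]), 'joint_velocities': array([-0.007,  0.002,  0.061, -0.009, -0.047, -0.028, -0.03 ]), 'effort': array([-0.0000e+00, -4.9129e+01, -4.0400e-01, -3.1253e+01, -6.4000e-02,
        4.4000e-02,  0.0000e+00]), 'tool_pos': array([ 0.208, -0.615,  0.19 ]), 'tool_rot': array([-1.7989e+02,  7.0000e-03,  1.8726e+01]), 'force': array([ 0.196, -0.557,  0.577]), 'wrist_torque': array([-0.006,  0.042,  0.017]), 'grip_width': np.float64(0.087)}
top 479.6531975508131 479.6531975508131 249.52463148679823 188.18315431243502 [ 2.17928857 -2.16836851  0.11074617] [0.11946253 0.61888319 1.14051301]
scene 359.25102587653686 359.25102587653686 251.65811403744192 188.2079339364636 [ 2.11147409  1.32003366 -0.46765611] [-0.38228465 -0.3430896   1.50231726]
```

View pics/top0.png

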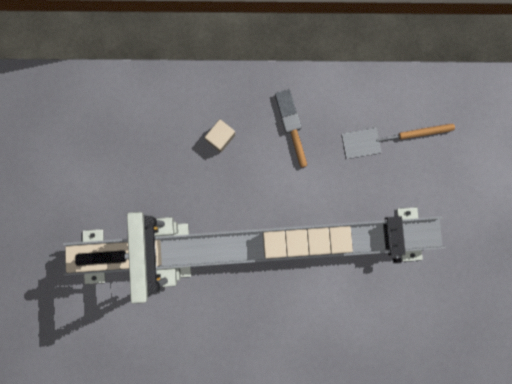

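View pics/scene0.png

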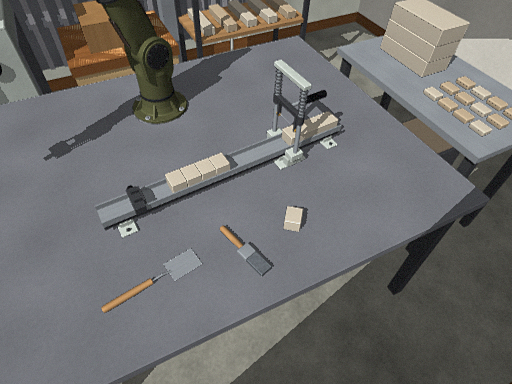

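The top view shows the trough along the image. The bow is at u≈140 and the log under it. The row runs from the tail at u≈265 to the lead at u≈352, and the stop is at u≈390. I'll enlarge the crop.

Run:
```python
from h import *
im=cv2.imread('pics/top0.png')[210:280,150:450]
im=cv2.resize(im[:,80:280],None,fx=4,fy=4,interpolation=cv2.INTER_CUBIC)
cv2.imwrite('pics/crop.png',im)
```

```text
(no output)
```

View pics/crop.png

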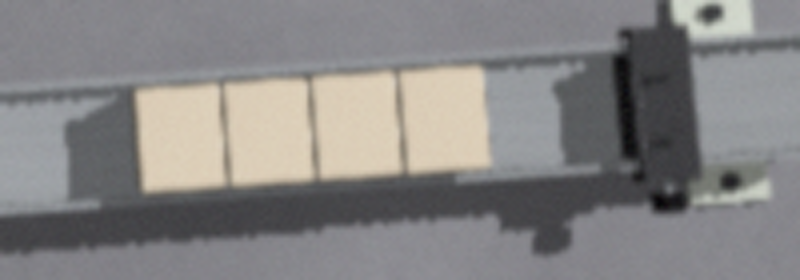

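Run:
```python
from h import *
import pickle
c=pickle.load(open('c0.pkl','rb'))['top']
f=lambda x,y,z:ray(c,(230+(x+.5)/4-.5,210+(y+.5)/4-.5),z)
P={k:f(*v) for k,v in dict(t1=(135,88,.095),t2=(142,193,.095),l1=(484,66,.095),l2=(491,168,.095),sT1=(627,30,.088),sT2=(640,180,.088),sB1=(615,60,.052),sB2=(624,155,.052)).items()}
for k,p in P.items(): print(k,p.round(4))
tail=(P['t1']+P['t2'])/2; lead=(P['l1']+P['l2'])/2
d=lead-tail; L=np.linalg.norm(d); d/=L
print('len',L,'width',np.linalg.norm(P['t1']-P['t2']),'push dir',d,'yaw of trough +y->',np.degrees(np.arctan2(-d[1],-d[0]))-90)
print('tail',tail,'lead',lead)
for k in('sT1','sT2','sB1','sB2'): print(k,(P[k]-lead)@d)
for z,u,v in((.068,262,235),(.068,262,260)): pass
# log near face
print('log front', ((ray(c,(161,254),.095))-tail)@d)
print('cam',-cv2.Rodrigues(np.array(c['rvec']))[0].T@np.array(c['tvec']).ravel())
```

```text
t1 [0.5124 0.0908 0.095 ]
t2 [0.4531 0.0867 0.095 ]
l1 [ 0.5259 -0.1089  0.095 ]
l2 [ 0.4681 -0.112   0.095 ]
sT1 [ 0.5472 -0.1933  0.088 ]
sT2 [ 0.4614 -0.1988  0.088 ]
sB1 [ 0.5307 -0.1962  0.052 ]
sB2 [ 0.4746 -0.2003  0.052 ]
len 0.19963375742382328 width 0.05950584167187867 push dir [ 0.07136474 -0.99745029  0.        ] yaw of trough +y-> 4.092376915485644
tail [0.48274035 0.08871185 0.095     ] lead [ 0.49698716 -0.1104129   0.095     ]
sT1 0.08624254746982217
sT2 0.08559622330802208
sB1 0.08794895830702089
sB2 0.08802107569147305
log front -0.23542808927671596
cam [0.50479308 0.1277753  1.1945355 ]
```

Row length and width come out at 199.6 mm and 59.5 mm against the true 200 and 60. The trough yaw is about 4.1° and the gap to the stop about 87 mm. I'll move now, first to a waypoint clear of the reach limit, then turn so the jaw axis lies across the trough.

Request:
{"name": "servo_tool", "arguments": {
  "plan": [
    [0,[3,-1.76,0],[0,0,0]],
    [0,[3,-1.76,0],[0,0,0]],
    [0,[3,-1.76,0],[0,0,0]],
    [0,[3,-1.76,0],[0,0,0]],
    [0,[3,-1.76,0],[0,0,0]],
    [0,[3,-1.76,0],[0,0,0]],
    [0,[3,-1.76,0],[0,0,0]],
    [0,[3,-1.76,0],[0,0,0]],
    [0,[3,-1.76,0],[0,0,0]],
    [0,[3,-1.76,0],[0,0,0]],
    [0,[3,-1.76,0],[0,0,0]],
    [0,[3,-1.76,0],[0,0,0]]
  ]
}}

```text
time_s: 1.1
tool_pos: [0.4821, -0.2942, 0.1818]
tool_rot: [-179.5, 0.6, 17.5]
force: [1.6, -0.5, -0.2]
grip_width: 0.015
```

Request:
{"name": "servo_tool", "arguments": {
  "plan": [
    [0,[0,0,0],[0,0,-6.8]],
    [0,[0,0,0],[0,0,-6.8]],
    [0,[0,0,0],[0,0,-6.8]],
    [0,[0,0,0],[0,0,-6.8]],
    [0,[0,0,0],[0,0,-6.8]],
    [0,[0,0,0],[0,0,-6.8]],
    [0,[0,0,0],[0,0,-6.8]],
    [0,[0,0,0],[0,0,-6.8]],
    [0,[0,0,0],[0,0,-6.8]],
    [0,[0,0,0],[0,0,-6.8]],
    [0,[0,0,0],[0,0,-6.8]]
  ]
}}

```text
time_s: 2.02
tool_pos: [0.4878, -0.2777, 0.1765]
tool_rot: [-179.1, -1.0, 96.2]
force: [-0.3, -0.2, -0.4]
grip_width: 0.0008
```

Request:
{"name": "servo_tool", "arguments": {
  "plan": [
    [0,[3.4,0.3,-0.1],[0,0,0.2]],
    [0,[3.4,0.3,-0.1],[0,0,0.2]],
    [0,[3.4,0.3,-0.1],[0,0,0.2]],
    [0,[3.4,0.3,-0.1],[0,0,0.2]],
    [0,[3.4,0.3,-0.1],[0,0,0.2]],
    [0,[3.4,0.3,-0.1],[0,0,0.2]],
    [0,[3.4,0.3,-0.1],[0,0,0.2]],
    [0,[3.4,0.3,-0.1],[0,0,0.2]],
    [0,[3.4,0.3,-0.1],[0,0,0.2]],
    [0,[3.4,0.3,-0.1],[0,0,0.2]],
    [0,[3.4,0.3,-0.1],[0,0,0.2]],
    [0,[3.4,0.3,-0.1],[0,0,0.2]],
    [0,[0,0,0],[0,0,0]],
    [0,[0,0,0],[0,0,0]]
  ]
}}

```text
time_s: 3.18
tool_pos: [0.4808, 0.1474, 0.1897]
tool_rot: [-178.6, -1.0, 93.7]
force: [0.5, -0.4, -0.0]
grip_width: 0.0006
```

```bash
cat >> h.py <<'E'
from scipy.spatial.transform import Rotation as Ro
d=np.array([.0714,-.9975,0]); tail=np.array([.4827,.0887,.05])
def togo(s,x,z):
    "delta in tool axes to be s m past the tail face's start along push, x across, height z"
    o=env.get_obs(); R=Ro.from_euler('xyz',o['tool_rot'],degrees=True)
    p=tail+s*d+x*np.array([.9975,.0714,0]); p[2]=z
    T=Ro.from_euler('xyz',[180,0,94.09],degrees=True)
    e=o['tool_pos']-tail
    print('t',o['time_s'],'s %.4f x %.4f z %.4f'%(e@d,e@[.9975,.0714,0],o['tool_pos'][2]),'rot',o['tool_rot'].round(2),'F',o['force'].round(2))
    print('shift cm',(R.inv().apply(p-o['tool_pos'])*100).round(2),'turn',np.degrees((R.inv()*T).as_rotvec()).round(2))
E
python3 - <<'E'
from h import *
togo(-.045,0,.062)
c=grab('wrist','w1.png'); c2=grab('scene','s1.png')
E
```

```text
t 3.1833 s -0.0587 x 0.0023 z 0.1897 rot [-178.62   -1.01   93.65] F [ 0.54 -0.37 -0.  ]
shift cm [-1.6   0.09 12.75] turn [-1.37 -1.01 -0.43]
```

View pics/w1.png

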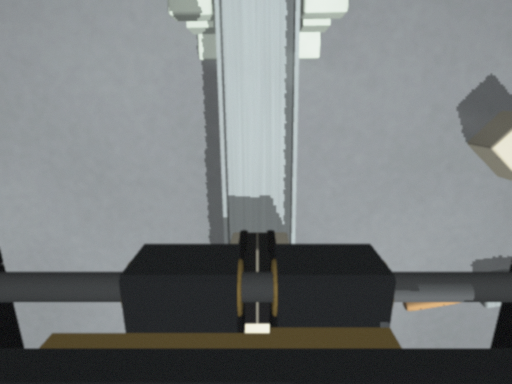

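The wrist view shows the shut fingertips at u≈257, centred over the trough (guides at u≈224 and 297), with free bed ahead. I'll descend behind the tail while levelling the tool.

Request:
{"name": "servo_tool", "arguments": {
  "plan": [
    [0,[-0.1,0.02,1],[-0.3,-0.3,-0.1]],
    [0,[-0.1,0.02,1],[-0.3,-0.3,-0.1]],
    [0,[-0.1,0.02,1],[-0.3,-0.3,-0.1]],
    [0,[-0.1,0.02,1],[-0.3,-0.3,0]],
    [0,[-0.1,0,1],[-0.2,0,0]],
    [0,[-0.1,0,1],[0,0,0]],
    [0,[-0.1,0,1],[0,0,0]],
    [0,[-0.1,0,1],[0,0,0]],
    [0,[-0.1,0,1],[0,0,0]],
    [0,[-0.1,0,1],[0,0,0]],
    [0,[0,0,0.8],[0,0,0]],
    [0,[0,0,0.5],[0,0,0]],
    [0,[0,0,0],[0,0,0]],
    [0,[0,0,0],[0,0,0]]
  ]
}}

```text
time_s: 4.45
tool_pos: [0.4803, 0.1221, 0.0604]
tool_rot: [-179.8, 0.6, 92.8]
force: [-0.6, 0.6, -0.6]
grip_width: 0.0006
```

Run:
```python
from h import *
togo(-.02,0,.064)
c=grab('top','t2.png'); i=c['image'][200:290,200:420]
cv2.imwrite('pics/t2c.png',cv2.resize(i,None,fx=3.6,fy=3.6,interpolation=cv2.INTER_CUBIC))
```

```text
t 4.45 s -0.0335 x -0.0000 z 0.0604 rot [-179.77    0.58   92.84] F [-0.64  0.56 -0.56]
shift cm [-1.36  0.03 -0.34] turn [-0.24  0.58 -1.25]
```

Request:
{"name": "servo_tool", "arguments": {
  "plan": [
    [0,[-0.2,0,-0.15],[0,0.3,-0.6]],
    [0,[-0.25,0,-0.15],[0,0.3,-0.6]],
    [0,[-0.25,0,0],[0,0,0]],
    [0,[-0.25,0,0],[0,0,0]],
    [0,[-0.25,0,0],[0,0,0]],
    [0,[-0.25,0,0],[0,0,0]],
    [0,[-0.25,0,0],[0,0,0]],
    [0,[-0.25,0,0],[0,0,0]]
  ]
}}

```text
time_s: 5.17
tool_pos: [0.4844, 0.1024, 0.0669]
tool_rot: [179.9, -0.1, 94.2]
force: [0.2, -0.0, 0.2]
grip_width: 0.0002
```

Run:
```python
from h import *
togo(0.087-.01,0,.064)
c=grab('top','t3.png'); i=c['image'][200:290,200:420]
cv2.imwrite('pics/t3c.png',cv2.resize(i,None,fx=3.6,fy=3.6,interpolation=cv2.INTER_CUBIC))
```

```text
t 5.1667 s -0.0135 x 0.0027 z 0.0669 rot [ 1.7987e+02 -5.0000e-02  9.4250e+01] F [ 0.21 -0.01  0.16]
shift cm [-9.05 -0.29  0.28] turn [ 0.13 -0.05  0.16]
```

View pics/t3c.png

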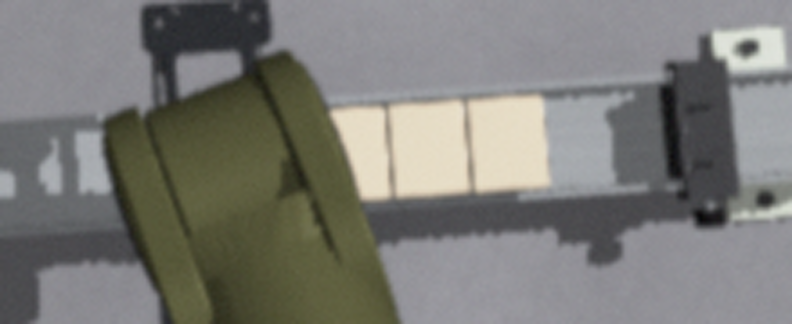

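The row hasn't moved yet (lead edge at crop x≈545, so u≈351.4), and the arm hides the tail. I'll push on slowly at about 33 mm/s.

Request:
{"name": "servo_tool", "arguments": {
  "plan": [
    [0,[-0.2,-0.03,0.05],[0,0,0]],
    [0,[-0.2,-0.03,0.05],[0,0,0]],
    [0,[-0.2,-0.03,0.05],[0,0,0]],
    [0,[-0.25,-0.03,0],[0,0,0]],
    [0,[-0.25,-0.03,0],[0,0,0]],
    [0,[-0.25,0,0],[0,0,0]],
    [0,[-0.25,0,0],[0,0,0]],
    [0,[-0.25,0,0],[0,0,0]],
    [0,[-0.25,0,0],[0,0,0]],
    [0,[-0.25,0,0],[0,0,0]]
  ]
}}

```text
time_s: 6.05
tool_pos: [0.4843, 0.0761, 0.0648]
tool_rot: [179.9, -0.0, 94.2]
force: [0.2, -0.5, 0.4]
grip_width: 0.0004
```

Run:
```python
from h import *
togo(0.087-.01,0,.064)
c=grab('top','t4.png'); i=c['image'][200:290,200:420]
cv2.imwrite('pics/t4c.png',cv2.resize(i,None,fx=3.6,fy=3.6,interpolation=cv2.INTER_CUBIC))
```

```text
t 6.05 s 0.0127 x 0.0007 z 0.0648 rot [ 1.7992e+02 -5.0000e-02  9.4250e+01] F [ 0.24 -0.48  0.38]
shift cm [-6.43 -0.08  0.08] turn [ 0.08 -0.05  0.16]
```

View pics/t4c.png

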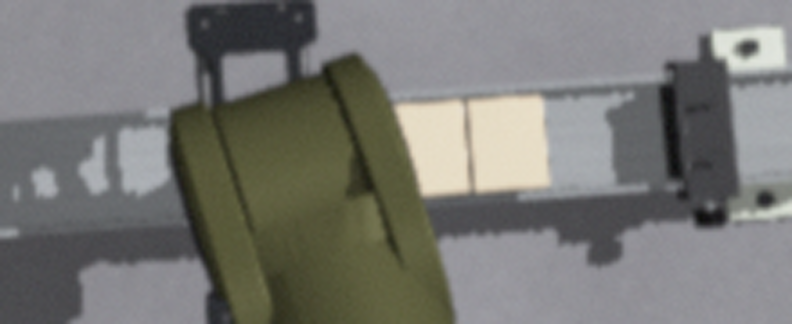

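Odd: the TCP reads past the tail face, but there is no force and no motion. I'll look from the scene camera before going on.

Run:
```python
from h import *
import pickle
c=grab('scene','s4.png'); i=c['image'][90:240,90:290]
cv2.imwrite('pics/s4c.png',cv2.resize(i,None,fx=4,fy=4,interpolation=cv2.INTER_CUBIC))
o=env.get_obs()
def pr(p):
    q=cv2.projectPoints(np.array([p],float),np.array(c['rvec'],float),np.array(c['tvec'],float),np.array([[c['fx'],0,c['cx']],[0,c['fy'],c['cy']],[0,0,1]]),None)[0].ravel()
    return ((q-[90,90])*4).round(0)
print('tcp',pr(o['tool_pos']))
for x in(-.03,.03):
  for s in(0,.05,.1,.15,.2):
    p=tail+s*d+x*np.array([.9975,.0714,0]);p[2]=.095;print(x,s,pr(p))
```

```text
tcp [528. 299.]
-0.03 0 [524. 245.]
-0.03 0.05 [469. 266.]
-0.03 0.1 [413. 287.]
-0.03 0.15 [356. 309.]
-0.03 0.2 [296. 332.]
0.03 0 [558. 290.]
0.03 0.05 [502. 312.]
0.03 0.1 [445. 334.]
0.03 0.15 [386. 358.]
0.03 0.2 [326. 382.]
```

View pics/s4c.png

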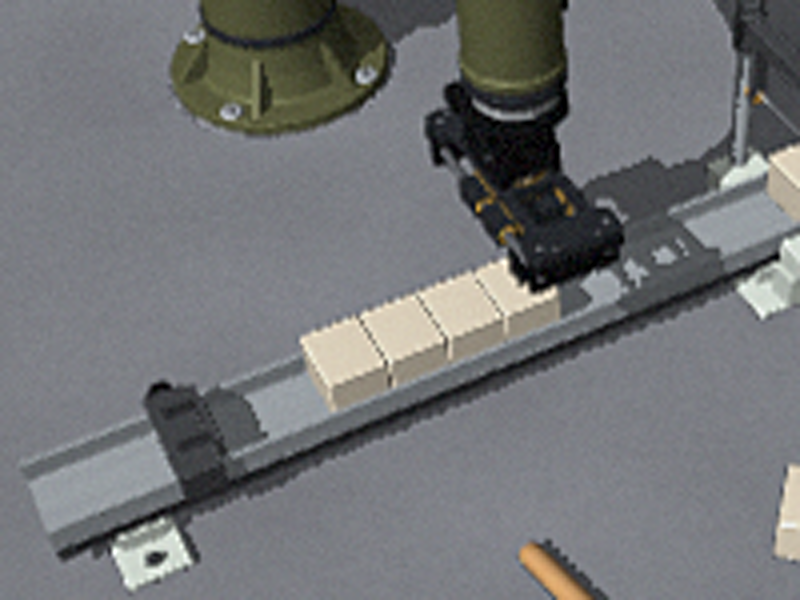

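Run:
```python
from h import *
import pickle
a=cv2.imread('pics/t3.png').astype(int)[235:255,320:400];b=cv2.imread('pics/t4.png').astype(int)[235:255,320:400]
a0=cv2.imread('pics/top0.png').astype(int)[235:255,320:400]
print('diff',abs(a-b).mean(),abs(a0-b).mean())
c=env.read_camera('scene'); o=env.get_obs()
K=np.array([[c['fx'],0,c['cx']],[0,c['fy'],c['cy']],[0,0,1]])
R=Ro.from_euler('xyz',o['tool_rot'],degrees=True)
for x in(-.0375,.0375):
  for y in(.095,):
    for z in(-.07,-.1):
      p=o['tool_pos']+R.apply([x,y,z]); q=cv2.projectPoints(np.array([p]),np.array(c['rvec'],float),np.array(c['tvec'],float),K,None)[0].ravel()
      print(x,y,z,p.round(3),((q-90)*4).round())
w=env.read_camera('wrist'); T=np.array(w['T_tool_cam']); print(T.round(4),w['fx'],w['cx'],w['cy'])
cv2.imwrite('pics/w4.png',w['image'])
iT=np.linalg.inv(T)
for p in([0,0,0],[.0095,0,0],[-.0095,0,0],[0,0,-.019],[0,.015,0]):
  v=iT@np.r_[p,1]; print('tip px',p,(w['fx']*v[0]/v[2]+w['cx']).round(1),(w['fy']*v[1]/v[2]+w['cy']).round(1))
```

```text
diff 1.4277083333333334 10.772708333333334
-0.0375 0.095 -0.07 [0.582 0.046 0.135] [539. 330.]
-0.0375 0.095 -0.1 [0.582 0.046 0.165] [537. 302.]
0.0375 0.095 -0.07 [0.576 0.12  0.135] [625. 294.]
0.0375 0.095 -0.1 [0.576 0.12  0.165] [626. 266.]
[[ 6.000e-04 -9.591e-01 -2.829e-01  7.770e-02]
 [ 1.000e+00  6.000e-04  0.000e+00  7.000e-04]
 [ 2.000e-04 -2.829e-01  9.591e-01 -1.941e-01]
 [ 0.000e+00  0.000e+00  0.000e+00  1.000e+00]] 327.14310931841055 256.89240059115536 195.80108375437382
tip px [0, 0, 0] 255.7 226.7
tip px [0.0095, 0, 0] 255.7 212.6
tip px [-0.0095, 0, 0] 255.7 240.4
tip px [0, 0, -0.019] 255.6 238.9
tip px [0, 0.015, 0] 279.3 226.7
```

View pics/w4.png

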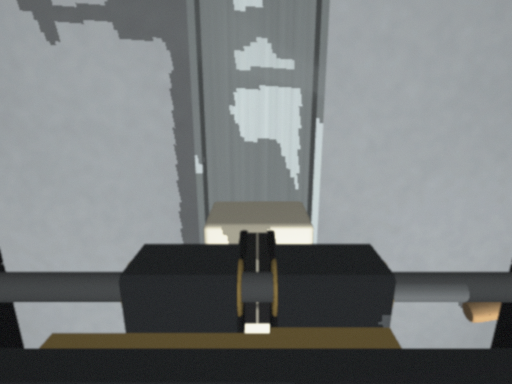

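The wrist view shows the block's rear top edge at v≈228, behind the fingertips (tips at v≈231). So the fingertips are above the tail block, although the reported TCP z is 65 mm. The camera scale agrees with the reported pose, so the real tips must sit about 30–40 mm higher than the nominal TCP. Nothing has been touched or moved. I'll back up behind the tail and descend under force guard to find the true tip height.

Request:
{"name": "servo_tool", "arguments": {
  "plan": [
    [0,[0,0,-0.5],[0,0,0]],
    [0,[0.5,0,-0.2],[0,0,0]],
    [0,[1,0,0],[0,0,0]],
    [0,[1,0,0],[0,0,0]],
    [0,[1,0,0],[0,0,0]],
    [0,[1,0,0],[0,0,0]],
    [0,[0.7,0,0],[0,0,0]],
    [0,[0,0,0],[0,0,0]],
    [0,[0,0,0],[0,0,0]]
  ]
}}

```text
time_s: 7.0
tool_pos: [0.48, 0.137, 0.0741]
tool_rot: [179.8, -0.2, 94.4]
force: [-0.6, -1.3, 0.0]
grip_width: 0.0003
```

Run:
```python
from h import *
togo(-.04,0,.05)
w=grab('wrist','w5.png'); s=grab('scene','s5.png')
a=cv2.resize(w['image'][150:345,130:390],(520,390),interpolation=cv2.INTER_CUBIC)
b=cv2.resize(s['image'][110:190,170:274],(520,400),interpolation=cv2.INTER_CUBIC)
cv2.imwrite('pics/m5.png',cv2.resize(np.vstack([a,b]),None,fx=.75,fy=.75,interpolation=cv2.INTER_AREA))
```

```text
t 7.0 s -0.0483 x 0.0008 z 0.0741 rot [ 1.7978e+02 -1.6000e-01  9.4450e+01] F [-0.59 -1.28  0.04]
shift cm [-0.84 -0.09  2.41] turn [ 0.22 -0.16  0.36]
```

View pics/m5.png

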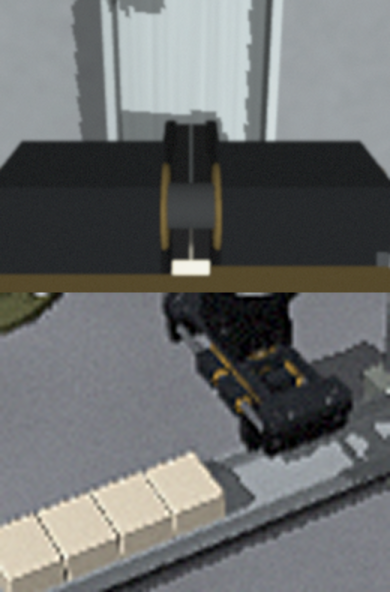

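The row is intact and the hand is clear behind the tail. I'll descend slowly now.

Request:
{"name": "servo_tool", "arguments": {
  "plan": [
    [0,[0,0,0.4],[0,0,0]],
    [0,[0,0,0.4],[0,0,0]],
    [0,[0,0,0.4],[0,0,0]],
    [0,[0,0,0.4],[0,0,0]],
    [0,[0,0,0.3],[0,0,0]],
    [0,[0,0,0.3],[0,0,0]],
    [0,[0,0,0.3],[0,0,0]],
    [0,[0,0,0.3],[0,0,0]],
    [0,[0,0,0.3],[0,0,0]],
    [0,[0,0,0.3],[0,0,0]]
  ]
}}

```text
time_s: 7.93
tool_pos: [0.4805, 0.1331, 0.036]
tool_rot: [179.8, -0.1, 94.1]
force: [0.5, 0.1, 0.4]
grip_width: 0.0004
```

The reported TCP is 14 mm below bed level with no contact, so the tips are definitely short. I'll continue gently until they touch the bed.

Request:
{"name": "servo_tool", "arguments": {
  "plan": [
    [0,[0,0,0.2],[0,0,0]],
    [0,[0,0,0.2],[0,0,0]],
    [0,[0,0,0.2],[0,0,0]],
    [0,[0,0,0.2],[0,0,0]]
  ]
}}

```text
time_s: 8.27
tool_pos: [0.4804, 0.1333, 0.0269]
tool_rot: [179.9, -0.1, 94.1]
force: [0.5, -0.0, 0.7]
grip_width: 0.0003
```

Request:
{"name": "servo_tool", "arguments": {
  "plan": [
    [0,[0,0,0.2],[0,0,0]],
    [0,[0,0,0.15],[0,0,0]],
    [0,[0,0,0.15],[0,0,0]]
  ]
}}

```text
time_s: 8.52
tool_pos: [0.4805, 0.1334, 0.0214]
tool_rot: [179.8, -0.1, 94.1]
force: [1.1, -0.5, 0.5]
grip_width: 0.0004
```

Still no contact at 21 mm. The tips cleared the 95 mm block top at 65 mm reported, so they are now between 52 and 61 mm. I'll raise by 4 mm and push towards the tail.

Request:
{"name": "servo_tool", "arguments": {
  "plan": [
    [0,[-0.2,0,-0.2],[0,0,0]],
    [0,[-0.3,0,-0.2],[0,0,0]],
    [0,[-0.3,0,0],[0,0,0]],
    [0,[-0.3,0,0],[0,0,0]],
    [0,[-0.3,0,0],[0,0,0]],
    [0,[-0.3,0,0],[0,0,0]],
    [0,[-0.3,0,0],[0,0,0]],
    [0,[-0.3,0,0],[0,0,0]],
    [0,[-0.25,0,0],[0,0,0]],
    [0,[-0.25,0,0],[0,0,0]]
  ]
}}

```text
time_s: 9.35
tool_pos: [0.4831, 0.1022, 0.0261]
tool_rot: [179.8, -0.1, 94.1]
force: [-0.2, 0.3, -0.6]
grip_width: 0.0007
```

Request:
{"name": "servo_tool", "arguments": {
  "plan": [
    [0,[-0.25,0,0],[0,0,0]],
    [0,[-0.25,0,0],[0,0,0]],
    [0,[-0.25,0,0],[0,0,0]],
    [0,[-0.25,0,0],[0,0,0]],
    [0,[-0.25,0,0],[0,0,0]]
  ]
}}

```text
time_s: 9.77
tool_pos: [0.4836, 0.0935, 0.0261]
tool_rot: [179.8, -0.4, 94.2]
force: [0.8, 3.1, -0.7]
grip_width: 0.0003
```

Run:
```python
from h import *
togo(.0775,0,.026)
```

```text
t 9.7667 s -0.0047 x 0.0013 z 0.0261 rot [179.76  -0.42  94.25] F [ 0.83  3.09 -0.69]
shift cm [-8.22 -0.15 -0.05] turn [ 0.24 -0.42  0.16]
```

Contact at 3.1 N, the expected push force. I'll continue the push.

Request:
{"name": "servo_tool", "arguments": {
  "plan": [
    [0,[-0.3,-0.01,0],[0,-0.1,0]],
    [0,[-0.3,-0.01,0],[0,-0.1,0]],
    [0,[-0.3,-0.01,0],[0,0,0]],
    [0,[-0.3,-0.01,0],[0,0,0]],
    [0,[-0.3,-0.01,0],[0,0,0]],
    [0,[-0.3,-0.01,0],[0,0,0]],
    [0,[-0.3,-0.01,0],[0,0,0]],
    [0,[-0.3,-0.01,0],[0,0,0]],
    [0,[-0.3,-0.01,0],[0,0,0]],
    [0,[-0.3,-0.01,0],[0,0,0]],
    [0,[-0.3,-0.01,0],[0,0,0]],
    [0,[-0.3,-0.01,0],[0,0,0]]
  ]
}}

```text
time_s: 10.77
tool_pos: [0.4851, 0.0552, 0.0261]
tool_rot: [179.7, -0.3, 94.3]
force: [-0.1, 3.3, -0.1]
grip_width: 0.0006
```

Run:
```python
from h import *
togo(.0775,0,.026)
t=grab('top','t6.png');s=grab('scene','s6.png')
a=cv2.resize(t['image'][205:275,220:420],(780,273),interpolation=cv2.INTER_CUBIC)
b=cv2.resize(s['image'][130:215,90:300],(780,316),interpolation=cv2.INTER_CUBIC)
cv2.imwrite('pics/m6.png',np.vstack([a,b]))
```

```text
t 10.7667 s 0.0335 x 0.0000 z 0.0261 rot [179.75  -0.29  94.33] F [-0.11  3.28 -0.12]
shift cm [-4.4  -0.02 -0.01] turn [ 0.25 -0.29  0.24]
```

View pics/m6.png

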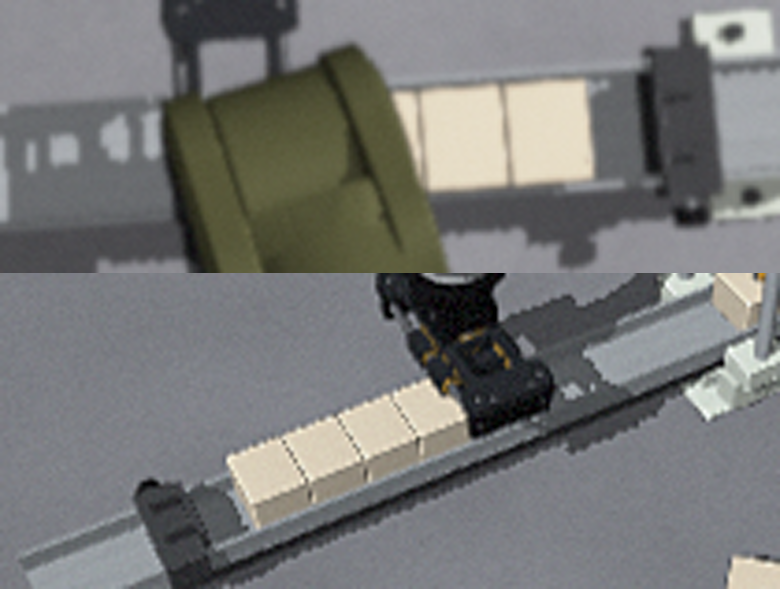

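The row is moving together and flat, and about 43 mm of gap remains. I'll push on, slowing before the stop.

Request:
{"name": "servo_tool", "arguments": {
  "plan": [
    [0,[-0.3,0,0],[0,-0.1,0]],
    [0,[-0.3,0,0],[0,-0.1,0]],
    [0,[-0.3,0,0],[0,0,0]],
    [0,[-0.3,0,0],[0,0,0]],
    [0,[-0.3,0,0],[0,0,0]],
    [0,[-0.3,0,0],[0,0,0]],
    [0,[-0.3,0,0],[0,0,0]],
    [0,[-0.3,0,0],[0,0,0]],
    [0,[-0.3,0,0],[0,0,0]],
    [0,[-0.3,0,0],[0,0,0]]
  ]
}}

```text
time_s: 11.7
tool_pos: [0.4872, 0.0233, 0.0261]
tool_rot: [179.8, -0.1, 94.4]
force: [-0.9, 5.3, 1.7]
grip_width: 0.0008
```

Request:
{"name": "servo_tool", "arguments": {
  "plan": [
    [0,[-0.15,0,0],[0,0,0]],
    [0,[-0.15,0,0],[0,0,0]],
    [0,[-0.15,0,0],[0,0,0]],
    [0,[-0.15,0,0],[0,0,0]]
  ]
}}

```text
time_s: 12.03
tool_pos: [0.4877, 0.0162, 0.0261]
tool_rot: [179.8, -0.1, 94.3]
force: [-0.8, 4.9, 0.5]
grip_width: 0.0005
```

Request:
{"name": "servo_tool", "arguments": {
  "plan": [
    [0,[-0.12,0,0],[0,0,0]],
    [0,[-0.12,0,0],[0,0,0]],
    [0,[-0.12,0,0],[0,0,0]]
  ]
}}

```text
time_s: 12.28
tool_pos: [0.4878, 0.0143, 0.0261]
tool_rot: [179.8, -0.3, 94.4]
force: [-0.7, 8.4, 0.6]
grip_width: 0.0007
```

Request:
{"name": "servo_tool", "arguments": {
  "plan": [
    [0,[-0.12,0,0],[0,0,0]],
    [0,[-0.12,0,0],[0,0,0]]
  ]
}}

```text
time_s: 12.45
tool_pos: [0.4878, 0.0146, 0.0261]
tool_rot: [179.8, -0.5, 94.5]
force: [-0.2, 6.1, 0.9]
grip_width: 0.0003
```

Motion has stopped with the force up. I'll press a little firmer to confirm it is the stop and close any gaps.

Request:
{"name": "servo_tool", "arguments": {
  "plan": [
    [0,[-0.3,0,0],[0,-0.2,0]],
    [0,[-0.35,0,0],[0,-0.2,0]],
    [0,[-0.35,0,0],[0,0,0]]
  ]
}}

```text
time_s: 12.7
tool_pos: [0.4878, 0.0148, 0.0262]
tool_rot: [179.8, -0.7, 94.7]
force: [-1.5, 12.0, 1.7]
grip_width: 0.0003
```

Run:
```python
from h import *
togo(.0775,0,.026)
```

```text
t 12.7 s 0.0741 x -0.0002 z 0.0262 rot [179.8   -0.75  94.73] F [-1.5  12.02  1.65]
shift cm [-0.34  0.02  0.01] turn [ 0.2  -0.75  0.64]
```

12 N with no motion, so the row is hard against the stop. I'll back straight off along the trough, then lift.

Request:
{"name": "servo_tool", "arguments": {
  "plan": [
    [0,[0.2,0,0],[0,0,0]],
    [0,[0.5,0,0],[0,0,0]],
    [0,[1,0,0],[0,0,0]],
    [0,[1,0,0],[0,0,0]],
    [0,[1,0,0],[0,0,0]],
    [0,[1,0,0],[0,0,0]],
    [0,[0,0,-1],[0,0,0]],
    [0,[0,0,-2],[0,0,0]],
    [0,[0,0,-3],[0,0,0]],
    [0,[0,0,-3],[0,0,0]],
    [0,[0,0,-3],[0,0,0]],
    [0,[0,0,-3],[0,0,0]],
    [0,[2,0,-2],[0,0,0]],
    [0,[2,0,0],[0,0,0]],
    [0,[2,0,0],[0,0,0]],
    [0,[0,0,0],[0,0,0]],
    [0,[0,0,0],[0,0,0]]
  ]
}}

```text
time_s: 14.12
tool_pos: [0.4771, 0.1219, 0.2127]
tool_rot: [179.6, -0.0, 94.8]
force: [-1.0, -0.6, -0.2]
grip_width: 0.0006
```

Run:
```python
from h import *
togo(.0775,0,.026)
t=grab('top','t7.png');s=grab('scene','s7.png')
a=cv2.resize(t['image'][205:275,270:420],(780,364),interpolation=cv2.INTER_CUBIC)
b=cv2.resize(s['image'][130:210,90:300],(604,230),interpolation=cv2.INTER_CUBIC)
b=cv2.copyMakeBorder(b,0,0,0,176,cv2.BORDER_CONSTANT)
cv2.imwrite('pics/m7.png',np.vstack([a,b]))
for n,r in(('top',(slice(60,190),slice(180,470))),('scene',(slice(200,320),slice(90,320)))):
  x=cv2.imread(f'pics/{n}0.png')[r].astype(int);y=(t if n=='top' else s)['image'][r].astype(int); e=abs(x-y).max(2); print(n,'table diff>40:',(e>40).sum(), 'at',np.argwhere(e>40)[:3])
```

```text
t 14.1167 s -0.0335 x -0.0032 z 0.2127 rot [179.6   -0.    94.79] F [-1.01 -0.63 -0.2 ]
shift cm [-11.11   0.05  18.67] turn [ 0.4  -0.01  0.7 ]
top table diff>40: 0 at []
scene table diff>40: 14 at [[ 0 58]
 [ 0 59]
 [ 0 60]]
```

View pics/m7.png

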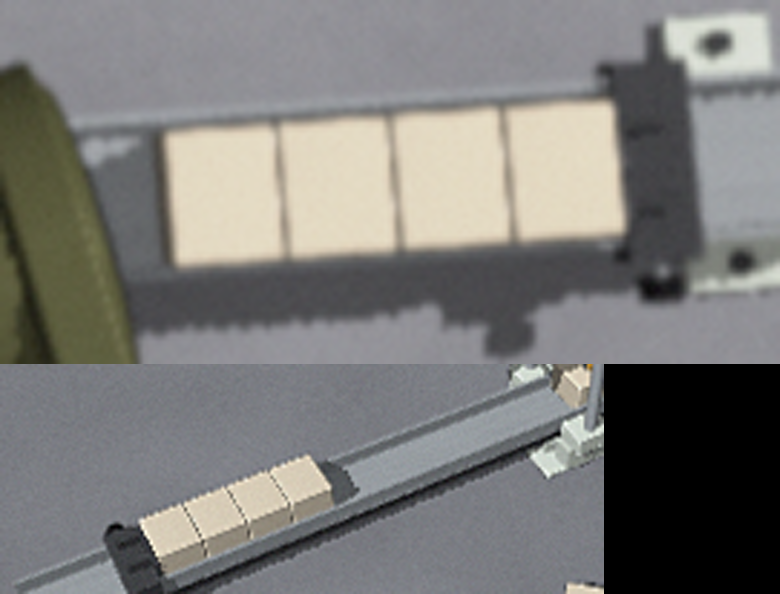

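The lead block is against the stop face, and the row spans 86.4 px now against 87.3 px at the start, so no gaps are open. The table objects are unchanged. Handing in.

```bash
python3 -c "
from h import *
print(env.sign_off())"
```

```text
the job is handed in; nothing more can be done
None
```

The four-block row was pushed along the trough as one train at about 35–40 mm/s. It was slowed for the last few millimetres and is now home against the end stop. The job was handed in at about 14 s of the 38 s allowed; sign-off gives no verdict.

- **Pushing:** The row took 3–5 N to push. At the stop the force rose to 12 N with no further movement, well under the 100 N limit. I then backed the hand straight off and lifted it clear.
- **Final row:** The last pictures show block 1 against the stop face and all four blocks flat between the guides. The row measures about 86.4 px, against 87.3 px at the start, so no gap is open.
- **Table objects:** The top view shows no change around the spare block, scraper and brush. The scene view differed in 14 pixels; the ones I printed lie at the top edge of the compared area, which I took to be the trough region. I did not measure the log separately, but the hand stayed well clear of it.
- **Disagreement found:** The real fingertips sit at least 30 mm higher than the reported tool point. My first approach therefore passed over the tail block without touching it. The wrist camera showed this, and I went back and descended to a reported 21 mm (no bed contact), then pushed at 26 mm.
- **Stop distance:** The row stopped about 3 mm earlier by tool reading than the camera's 87 mm estimate. Camera calibration and fingertip thickness could explain that, and the force and the last picture both say it is home.

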